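Set the strip punch by counting clicks, then stroke it

TASK

On the grey bench punch, turn the blank round selector anticlockwise until it rests gently against its end stop, then clockwise exactly three clicks, and let go of it. Only then push the steel plunger fully down and let it come back up. Leave the bumper guard, grommet strip, awl and mallet where they lie.

Things in the scene. Friction and masses are not known exactly. Their poses are not given: they have to be found in the camera images.
- punch: Grey steel bench punch, fixed: housing 200 (x) by 340 (y) by 70 mm high; on it a C-frame 50 mm wide (y from -25 to 25 mm, x from -15 mm to the rear edge at +x, top 160 mm above the bench). Origin at the centre of the housing's underside, z up, front to -x. Selector on top near the +y end, plunger near the -y end.
- selector_grip (a point): Point to grip the selector: on its upright axis, 94 mm above the bench (24 mm above the housing's top). The selector is a black fluted round knob 50 mm across, sides from 74 to 106 mm above the bench, no mark or pointer. The point belongs to the housing and does not turn with the knob. A grip of 30 to 50 N does not slip on the clicks.
- selector_top (a point): Centre of the knob's top face, 106 mm above the bench; does not turn. Seen from above, anticlockwise leads to the end stop, clockwise up through five unevenly spaced clicks to a hard limit. At the start the knob is on an unknown one of the five. CLICKS: resistance of 0.15 to 0.6 N m on leaving a rest, none halfway, then a like pull into the next rest, where a released knob stays.
- selector_foot (a point): Point on the selector's axis at the housing's top, 70 mm above the bench; does not turn. END STOP: the rest below the first click, where counting starts from zero. It is cushioned: it holds to about 0.9 N m, more than any click takes, then gives way slowly at about 1.0 N m and is damaged when pushed in 0.25 rad. Let go, the knob comes back to the zero rest.
- wedge (a joint): The punch's fine depth wedge, hidden inside the housing and driven by the selector: 0 m at the end stop, growing by 0.03 mm per radian of selector turn, about 0.01 mm a click and so far too little to be measured. At the third click it stands at 0.033 mm.
- plunger_top (a point): Centre of the top face of the plunger, a bright steel round push button 36 mm across in a dark steel collar (52 mm across, 12 mm high) on the housing's top; its top stands 22 mm above the housing's top (92 mm above the bench) when up. It moves straight down.
- plunger (a joint): Plunger travel: 0 up, 0.010 m fully down. A spring pushes it up with 2.4 N at rest and 8 N fully down.
- guard: Bystander: old cracked black rubber bumper guard, a curved bar 10 mm wide, 14 mm high and about 210 mm long. Origin on the bench near the middle of the arc.
- strip: Bystander: new grey grommet strip, 190 by 12 by 4 mm with a row of 10 mm barrels pointing up, lying along its own y. Origin under its middle.
- awl: Bystander: starting awl with a wooden handle, 26 mm thick, 170 mm long, lying along its own x, steel point to +x. Origin on the bench, 10 mm behind the brass ferrule.
- mallet: Bystander: walnut mallet lying along its own x, head (55 by 95 by 44 mm high) at +x, 240 mm long overall. Origin on the bench about the middle.

How it is judged (in metres and radians):
On the way, in this order (a step that is already met when the one before it is completed fails the run):
1. the selector is turned back to its end stop (value of joint wedge below 3e-06 m), for 0.2 s.
2. the selector rests on the third click and the fingers are off it (value of joint wedge between 2.9e-05 and 3.65e-05 m and contact force between the fingers and punch below 0.1 N), for 0.3 s.
3. the plunger is pushed fully down (value of joint plunger above 0.0085 m), for 0.05 s.
At the end, for the whole second after the job is handed in: The selector rests on the third click above its end stop (wedge at 0.033 mm, within 0.0035 mm, about a third of a click), the plunger has been pushed down at least 8.5 mm and is up again (within 2 mm), and guard, strip, awl and mallet lie within 30 mm of where they were (value of joint wedge between 2.9e-05 and 3.65e-05 m and value of joint plunger below 0.002 m and distance of each of guard, strip, awl, mallet from where it was at the start of the episode below 0.03 m); the robot touches nothing.
It fails at once if the end stop is forced: the selector is pushed more than 0.25 rad into it (value of joint wedge below -7.5e-06 m).
It fails at once if the plunger is pushed (over 6 mm) while the selector is not on the third click (value of joint plunger above 0.006 m and (value of joint wedge below 2.9e-05 m or value of joint wedge above 3.65e-05 m)).
It fails at once if guard, strip, awl or mallet is knocked away (distance of any of guard, strip, awl, mallet from where it was at the start of the episode above 0.03 m).
It also fails if it takes over 72 s, if anything falls off the work surface, if the arm or the gripper's body presses on something with over 40 N, if the wrist force passes 120 N, or if a joint passes its speed limit or range.

ROBOT

A 6-joint arm with a two-finger parallel gripper is mounted at the origin on the work surface. World frame = base frame: x ahead of the robot, y to its left, z up, the work surface at z = 0. Lengths are in m, angles in degrees, forces in N, time in s.
With the tool pointing down it reaches from about 0.3 to 0.75 m from the base axis. Payload 8.5 kg.
Tool frame: the origin (TCP) lies at the very end of the fingers, on their centre line; the grasp point (between the pads) lies 19 mm behind it; z points along the fingers, y is the line along which they close (so a half turn about z gives the same grasp; the last joint's range is limited). The gripper opens to 85 mm and grips with 20 to 120 N. Pads are 22 mm wide; open, the fingers measure 114 mm over their backs; the gripper's body (76 mm by 85 mm) begins 54 mm behind the grasp point. The pads swing forward as they close: fully open they stand 13 mm farther back than shut.
Start: joints at [-76.965, 21.807, 74.336, -0, 83.858, -12.336], TCP at [0.236, -0.497, 0.231] pointing down, gripper open.
Joint ranges: [-178.18, 178.18], [-50.72, 133.34], [12.68, 142.11], [-81.47, 261.47], [9.98, 163.14], [-165.26, 165.26]. Speed limits (degrees/s): [136.94, 136.94, 180, 180, 180, 180].

INTERFACE

Orientations are given as a 3x3 rotation matrix whose columns are the frame's x, y, z axes.
In Python, from rig import env, optics, spotter gives the robot as it stands.
- The arm moves only by the shell command python3 -m crank 'ROWS' [FORCE]. ROWS is JSON, one flat list of numbers, 5 for each row, row after row: the finger opening in cm, from 0 to 8.54, then the shift along the tool's x, y, z in cm, then the turn about the tool's z in rad. A call has exactly 8 rows; each row shifts and turns the commanded pose from where the row before left it, along the tool's axes as they then stand; what a row does not reach is not made up. A row lasts 1/12 s, in which the tool goes at most 41.7 mm and 7.16 degrees, less where a joint would pass 70% of its speed; a pose out of reach is approached as far as the arm can. A call is refused whole if a number of a shift passes 4.17 or a number of a turn 0.125, either way. A call with a gripper value outside its range is refused whole. The fingers move at their own pace and stop on an object; FORCE is the grip in N (left out, the last holds). Time passes only in rows, so rows that do not move let the fingers close, or fill a call up. It gives the time, the measured TCP pose, the force, the opening and the grip force at its end, in the units of the state.
- env.observe(): the state, without advancing time (a new reading comes with each control period).
- optics.get_image(name): name is "side" or "top"; returns a dict with "color" (420x560x3 uint8, red, green, blue), "intrinsics" (3x3 intrinsics, pixels), "distortion" ([k1, k2, p1, p2, k3] as OpenCV has them; the pictures are not rectified), "pose" (4x4, takes a point from camera to world coordinates). Camera axes: x right, y up, looking along -z (the intrinsics and any distortion apply to the point x, -y, -z); pixel columns grow to the right and rows downward; lengths in m; the calibration is good to about 2 mm. A picture is of the moment at which its call begins. There is no depth.
- env.close_job(): hands the job in; it is judged then, once.
Trained networks look in a picture, given as the dict that the camera call returned (one of the last four; its "shot" number tells which), for a name from the list of things; names that differ only in an ending like _2 or _b are one class to them, and where a whole thing is asked for, a point or a joint stands for the part that bears it (a point fixed in the world has none). Each returns a list of dicts, best first, with "score" (0 to 1); they miss things now and then, are a little off and sometimes report something else, mostly with a low value. They report only what shows in the picture. A call takes as long as a camera call.
- spotter.look_for(picture, query): "at" ([column, row] as shares, 0 to 1, of the picture: columns of its width, rows of its height, amid what is visible of it).
The state is a dict: "time_s": time; "q": joint angles; "qvel": joint speeds; "joint_efforts": joint torques, N m; "position": TCP position; "tool_rot": TCP orientation; "ft_force": force on the tool from outside, world axes, zero at the start; "wrist_torque": the same for the moment, N m; "grip_width": finger opening in m; "gripper_force": force on a finger pad.
Only numpy, scipy, OpenCV 4.12 (cv2) and the standard library are available. Lean on these libraries where they do the work, as an engineer would, in place of code of your own. Each camera call takes 0.05 s, during which the arm holds its last target. There are 200 camera calls.

## Working session

There is one attempt and no reset: what is moved stays moved. The work goes in short steps, Python scripts to look and compute and a shell command to move; the robot and the scene stay as the last step left them, time stands still between calls to the robot, and variables do not carry over. Pictures are saved under pics/ and viewed, at most 10 in all, crops included, and the job is handed in when it is done.

```bash
mkdir -p pics && ls && python3 - <<'E'
from rig import env, optics, spotter
import cv2,numpy as np
s=env.observe()
for k in s: print(k, np.round(s[k],3).tolist())
for n in("top","side"):
    p=optics.get_image(n)
    cv2.imwrite(f"pics/{n}0.png",p["color"][:,:,::-1])
    print(n,p["intrinsics"],p["distortion"],p["pose"])
    for q in("selector_top","selector_grip","selector_foot","plunger_top","punch","guard","strip","awl","mallet"):
        r=spotter.look_for(p,q)
        print(q,[(round(x["score"],2),np.round(np.array(x["at"])*[560,420],1).tolist()) for x in r[:2]])
E
```

```text
pics
time_s 0.0
q [-76.965, 21.84, 74.386, -0.0, 83.857, -12.337]
qvel [0.099, -0.033, 0.04, 0.105, -0.043, -0.068]
joint_efforts [-0.001, -44.846, -23.128, -0.0, 0.005, -0.0]
position [0.236, -0.497, 0.231]
tool_rot [[0.904, 0.428, -0.0], [0.428, -0.904, 0.001], [0.0, -0.001, -1.0]]
ft_force [0.212, -0.109, -0.427]
wrist_torque [-0.019, -0.006, 0.034]
gripper_force 0.0
grip_width 0.086
top [[518.92414428   0.         283.20091938]
 [  0.         518.92414428 211.03850926]
 [  0.           0.           1.        ]] [0.03326078 0.         0.         0.         0.        ] [[-0.00308269  0.99329842 -0.11553678  0.48787239]
 [-0.99993072 -0.00437441 -0.0109283   0.02556582]
 [-0.01136047  0.11549508  0.99324308  1.24762793]
 [ 0.          0.          0.          1.        ]]
selector_top [(0.73, [287.2, 236.9])]
selector_grip [(0.84, [287.5, 236.1]), (0.29, [336.5, 235.5])]
selector_foot [(0.71, [287.7, 233.6]), (0.57, [338.5, 232.2])]
plunger_top [(0.76, [339.1, 235.9])]
punch [(0.91, [290.6, 235.1])]
guard [(0.55, [142.1, 259.6])]
strip [(0.85, [298.4, 179.1])]
awl [(0.95, [385.8, 227.6])]
mallet [(0.62, [428.4, 187.0]), (0.4, [290.9, 233.7])]
side [[497.58359571   0.         286.10817473]
 [  0.         497.58359571 221.92812464]
 [  0.           0.           1.        ]] [0.03049705 0.         0.         0.         0.        ] [[-0.87014718  0.33253573 -0.363681    0.17835446]
 [-0.49279019 -0.58521585  0.6439567   0.81743171]
 [ 0.00130673  0.73955554  0.67309427  0.91823905]
 [ 0.          0.          0.          1.        ]]
selector_top [(0.74, [300.8, 248.3]), (0.59, [246.8, 363.6])]
selector_grip [(0.8, [301.8, 252.3]), (0.39, [326.4, 175.3])]
selector_foot [(0.94, [300.6, 248.7])]
plunger_top [(0.69, [327.3, 203.2])]
punch [(0.89, [305.2, 252.3])]
guard [(0.68, [249.8, 361.5])]
strip [(0.55, [261.6, 229.4])]
awl [(0.48, [342.1, 194.3])]
mallet [(0.72, [323.2, 172.5])]
```

View pics/top0.png

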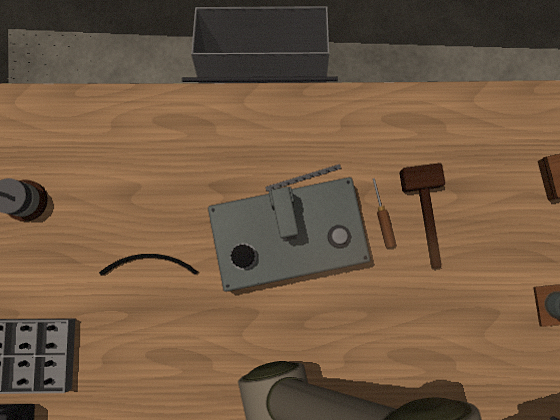

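View pics/side0.png

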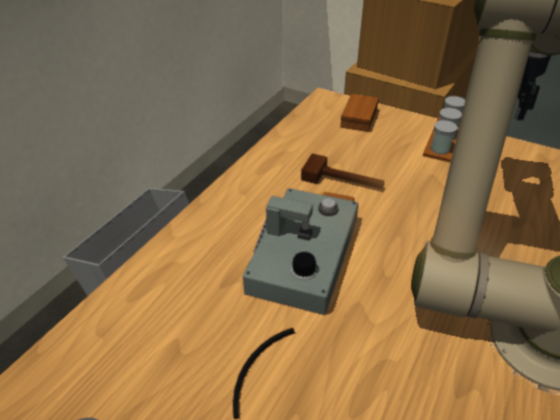

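Top view: the knob is at about (243,256), the plunger at (339,236), and the housing corners at about (209,207), (353,178), (373,265) and (226,292). Side view: the knob is at about (304,263) and the plunger at (328,205). I'll work out positions from these pixels.

```bash
cat > h.py <<'E'
from rig import env, optics, spotter
import cv2,numpy as np
def ray(p,uv):
    a=cv2.undistortPoints(np.array([[uv]],float),p["intrinsics"],np.array(p["distortion"]))[0,0]
    T=np.array(p["pose"]); return T[:3,3],T[:3,:3]@np.array([a[0],-a[1],-1])
def onz(p,uv,z):
    o,d=ray(p,uv); return (o+d*(z-o[2])/d[2]).round(4)
def proj(p,X):
    T=np.array(p["pose"]); c=T[:3,:3].T@(np.array(X)-T[:3,3]); c=c*[1,-1,-1]
    return cv2.projectPoints(c[None],np.zeros(3),np.zeros(3),p["intrinsics"],np.array(p["distortion"]))[0][0,0].round(1)
E
python3 - <<'E'
from h import *
P={}
for n,k,pl in(("top",(243,256),(339,236)),("side",(304,263),(328,205))):
    p=optics.get_image(n);P[n]=p
    g=cv2.cvtColor(p["color"],cv2.COLOR_RGB2GRAY)
    m=(g<50).astype(np.uint8); _,l,st,c=cv2.connectedComponentsWithStats(m)
    i=l[k[1],k[0]]; print(n,"knob blob",st[i],c[i],onz(p,c[i],.094))
    x0=k[0]-25;y0=k[1]-25
    x=pl[0]-20;y=pl[1]-20
    cr=np.hstack([p["color"][y0:y0+50,x0:x0+50],p["color"][y-5:y+45,x-5:x+45]])
    cv2.imwrite(f"pics/{n}crop.png",cv2.resize(cr[:,:,::-1],None,fx=6,fy=6,interpolation=cv2.INTER_CUBIC))
    print("plunger",onz(p,pl,.092))
C=[onz(P["top"],u,.07) for u in((209,207),(353,178),(373,265),(226,292))]
print(C)
E
python3 -c "
import cv2,numpy as np
a=[cv2.imread(f'pics/{n}crop.png') for n in('top','side')]
cv2.imwrite('pics/crops.png',np.vstack(a))"
```

```text
top knob blob [231 245  27  25 475] [243.60842105 256.48210526] [0.521  0.1263 0.094 ]
plunger [ 0.5658 -0.0858  0.092 ]
side knob blob [293 252  24  24 470] [304.19148936 263.91489362] [0.5191 0.131  0.094 ]
plunger [ 0.5632 -0.0822  0.092 ]
[array([0.6349, 0.2084, 0.07  ]), array([ 0.7005, -0.122 ,  0.07  ]), array([ 0.5017, -0.1632,  0.07  ]), array([0.4425, 0.1675, 0.07  ])]
```

View pics/crops.png

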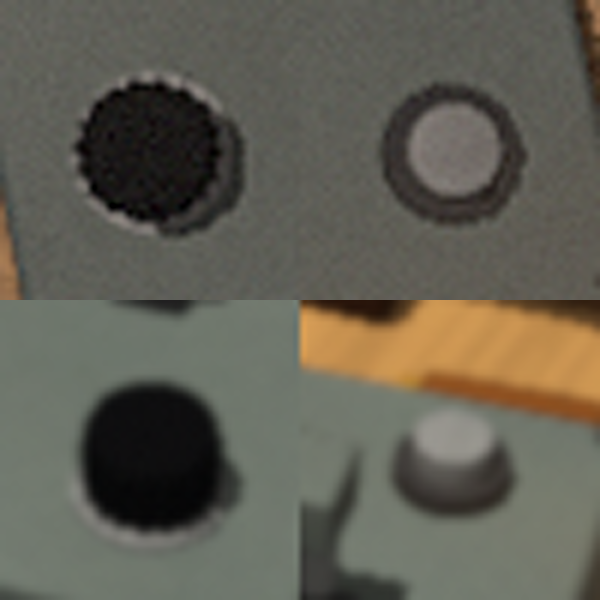

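The crops give sharper centres. Knob top face: about (242.5,255.5) in the top view. Plunger face: about (339.5,235.6) in the top view and (328.4,202.6) in the side view. Next I triangulate and start the coarse transfer.

```bash
python3 - <<'E'
from h import *
def tri(P,uvs):
    A=np.zeros((3,3));b=np.zeros(3)
    for p,u in zip(P,uvs):
        o,d=ray(p,u);d/=np.linalg.norm(d);M=np.eye(3)-np.outer(d,d);A+=M;b+=M@o
    return np.linalg.solve(A,b).round(4)
t,s=optics.get_image("top"),optics.get_image("side")
print("knob",onz(t,(242.7,255.6),.105),onz(s,(304.2,263.9),.091),"pl",onz(t,(339.5,235.6),.092),onz(s,(328.4,202.6),.092),tri((t,s),((339.5,235.6),(328.4,202.6))))
E
python3 -m crank '[8.54,2.18,-1.85,0,0, 8.54,2.18,-1.85,0,0, 8.54,2.18,-1.85,0,0, 8.54,2.18,-1.85,0,0, 8.54,2.18,-1.85,0,0, 8.54,2.18,-1.85,0,0, 8.54,2.18,-1.85,0,0, 8.54,2.18,-1.85,0,0]' 40
```

```text
knob [0.5227 0.1274 0.105 ] [0.5203 0.1284 0.091 ] pl [ 0.5667 -0.0869  0.092 ] [ 0.5665 -0.0913  0.092 ] [ 0.5656 -0.0869  0.0957]
time_s: 1.87
position: [0.3301, -0.2872, 0.2314]
tool_rot: [[0.904, 0.428, 0.0], [0.428, -0.904, -0.0], [0.0, 0.0, -1.0]]
ft_force: [1.3, 0.1, -0.6]
grip_width: 0.0854
gripper_force: 0.0
```

```bash
python3 -m crank '[8.54,2.2,-1.84,0,0, 8.54,2.2,-1.84,0,0, 8.54,2.2,-1.84,0,0, 8.54,2.2,-1.84,0,0, 8.54,2.2,-1.84,0,0, 8.54,2.2,-1.84,0,0, 8.54,2.2,-1.84,0,0, 8.54,2.2,-1.84,0,0]' 40
python3 -m crank '[8.54,2.5,-2.09,0,0, 8.54,2.5,-2.09,0,0, 8.54,2.5,-2.09,0,0, 8.54,2.5,-2.09,0,0, 8.54,2.5,-2.09,0,0, 8.54,2.5,-2.09,0,0, 8.54,2.5,-2.09,0,0, 8.54,0,0,0,0]' 40
```

```text
time_s: 2.53
position: [0.4261, -0.0787, 0.2315]
tool_rot: [[0.904, 0.428, 0.0], [0.428, -0.904, -0.0], [0.0, 0.0, -1.0]]
ft_force: [-0.4, -0.4, -0.7]
grip_width: 0.0852
gripper_force: 0.0
time_s: 3.2
position: [0.5224, 0.1312, 0.231]
tool_rot: [[0.902, 0.432, 0.001], [0.432, -0.902, 0.001], [0.001, -0.001, -1.0]]
ft_force: [-0.1, -0.4, -0.2]
grip_width: 0.0857
gripper_force: 0.0
```

```bash
python3 - <<'E'
from h import *
s=env.observe();print(np.round(s["q"],1),s["position"],s["wrist_torque"],s["time_s"])
R=np.array(s["tool_rot"]);print((R.T@(np.array([.5215,.128,.075])-s["position"])*100).round(2))
E
```

```text
[ 1.5 20.7 76.2  0.1 83.1 65.9] [0.52244895 0.13119303 0.23095927] [ 0.00632452  0.03507061 -0.00333429] 3.2
[-0.24  0.26 15.6 ]
```

```bash
python3 -m crank '[8.54,0,0,2.2,0, 8.54,0,0,2.2,0, 8.54,0,0,2.2,0, 8.54,0,0,2.2,0, 8.54,0,0,0.5,0, 8.54,0,0,0,0, 8.54,0,0,0,0, 8.54,0,0,0,0]' 40
python3 - <<'E'
from h import *
p=optics.get_image("top");s=env.observe()
cv2.imwrite("pics/a.png",cv2.resize(p["color"][150:320,150:400,::-1],None,fx=3,fy=3,interpolation=cv2.INTER_CUBIC))
p=optics.get_image("side")
cv2.imwrite("pics/b.png",cv2.resize(p["color"][150:350,180:430,::-1],None,fx=3,fy=3,interpolation=cv2.INTER_CUBIC))
R=np.array(s["tool_rot"]);print((R.T@(np.array([.5215,.128,.075])-s["position"])*100).round(2),s["wrist_torque"])
E
```

```text
time_s: 3.87
position: [0.5219, 0.127, 0.1398]
tool_rot: [[0.904, 0.428, 0.003], [0.428, -0.904, 0.0], [0.002, 0.001, -1.0]]
ft_force: [0.2, -0.9, 0.5]
grip_width: 0.0852
gripper_force: 0.0
[-0.01 -0.11  6.47] [-0.012491    0.01589214  0.06302147]
```

View pics/b.png

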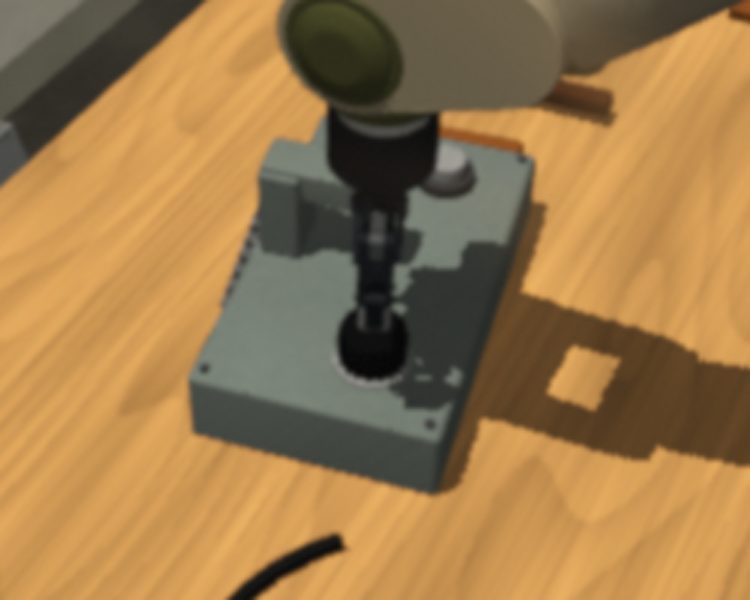

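The zoomed side view shows the fingers at column ~376, above the knob at ~373, so the gripper is well aligned. Now I descend and grip.

```bash
python3 -m crank '[8.54,0,-0.1,1.5,0, 8.54,0,0,1.5,0, 8.54,0,0,1.5,0, 8.54,0,0,1.4,0, 8.54,0,0,0.5,0, 8.54,0,0,0,0, 7,0,0,0,0, 6,0,0,0,0]' 40
python3 -m crank '[5.5,0,0,0,0, 4.5,0,0,0,0, 4.5,0,0,0,0, 4.5,0,0,0,0, 4.5,0,0,0,0, 4.5,0,0,0,0, 4.5,0,0,0,0, 4.5,0,0,0,0]' 40
python3 - <<'E'
from h import *
s=env.observe();print(np.round(s["q"],1),s["position"],s["wrist_torque"],s["ft_force"],s["gripper_force"])
E
```

```text
time_s: 4.63
position: [0.5214, 0.128, 0.0754]
tool_rot: [[0.904, 0.429, 0.002], [0.429, -0.904, 0.0], [0.002, 0.001, -1.0]]
ft_force: [0.7, -0.7, 0.2]
grip_width: 0.0637
gripper_force: 0.0
time_s: 5.3
position: [0.521, 0.1284, 0.0754]
tool_rot: [[0.904, 0.429, 0.002], [0.429, -0.904, 0.001], [0.002, 0.0, -1.0]]
ft_force: [-1.4, 1.6, 5.7]
grip_width: 0.0492
gripper_force: 40.9
[ 1.2 30.  89.5  0.  60.4 65.8] [0.5210284  0.12838237 0.07540372] [ 0.29646556  0.28191628 -0.05424184] [-1.35626571  1.56958374  5.7076749 ] 40.89495241641998
```

```bash
cat > st.py <<'E'
from h import *
s=env.observe();R=np.array(s["tool_rot"])
print("yaw",round(float(np.arctan2(R[1,0],R[0,0])),4),"tau",np.round(s["wrist_torque"],3),"F",np.round(s["ft_force"],1),"j6",round(s["q"][5],2),"t",s["time_s"])
E
python3 -m crank '[4.5,0,0,0,-0.02, 4.5,0,0,0,-0.02, 4.5,0,0,0,-0.02, 4.5,0,0,0,-0.02, 4.5,0,0,0,-0.02, 4.5,0,0,0,-0.02, 4.5,0,0,0,0, 4.5,0,0,0,0]' 40 >/dev/null; python3 st.py
python3 -m crank '[4.5,0,0,0,-0.01, 4.5,0,0,0,-0.01, 4.5,0,0,0,-0.01, 4.5,0,0,0,-0.01, 4.5,0,0,0,-0.01, 4.5,0,0,0,-0.01, 4.5,0,0,0,0, 4.5,0,0,0,0]' 40 >/dev/null; python3 st.py
```

```text
yaw 0.5626 tau [ 0.148  0.245 -0.125] F [-1.6  0.7  5.2] j6 58.92 t 5.9667
yaw 0.6228 tau [ 0.201  0.243 -0.059] F [-1.1  1.2  5.3] j6 55.47 t 6.6333
```

```bash
python3 -m crank '[4.5,0,0,0,-0.01, 4.5,0,0,0,-0.01, 4.5,0,0,0,-0.01, 4.5,0,0,0,-0.01, 4.5,0,0,0,-0.01, 4.5,0,0,0,-0.01, 4.5,0,0,0,0, 4.5,0,0,0,0]' 40 >/dev/null; python3 st.py
python3 -m crank '[4.5,0,0,0,-0.01, 4.5,0,0,0,-0.01, 4.5,0,0,0,-0.01, 4.5,0,0,0,-0.01, 4.5,0,0,0,-0.01, 4.5,0,0,0,-0.01, 4.5,0,0,0,0, 4.5,0,0,0,0]' 40 >/dev/null; python3 st.py
python3 -m crank '[4.5,0,0,0,-0.01, 4.5,0,0,0,-0.01, 4.5,0,0,0,-0.01, 4.5,0,0,0,-0.01, 4.5,0,0,0,-0.01, 4.5,0,0,0,-0.01, 4.5,0,0,0,0, 4.5,0,0,0,0]' 40 >/dev/null; python3 st.py
```

```text
yaw 0.683 tau [0.073 0.253 0.097] F [-1.8  0.6  5.4] j6 52.02 t 7.3
yaw 0.7432 tau [0.149 0.247 0.183] F [-0.8 -0.4  5.8] j6 48.57 t 7.9667
yaw 0.8035 tau [0.055 0.222 0.339] F [-0.4 -0.6  6.1] j6 45.12 t 8.6333
```

```bash
python3 -m crank '[4.5,0,0,0,-0.01, 4.5,0,0,0,-0.01, 4.5,0,0,0,-0.01, 4.5,0,0,0,-0.01, 4.5,0,0,0,-0.01, 4.5,0,0,0,-0.01, 4.5,0,0,0,0, 4.5,0,0,0,0]' 40 >/dev/null; python3 st.py
python3 -m crank '[4.5,0,0,0,-0.01, 4.5,0,0,0,-0.01, 4.5,0,0,0,-0.01, 4.5,0,0,0,-0.01, 4.5,0,0,0,-0.01, 4.5,0,0,0,-0.01, 4.5,0,0,0,0, 4.5,0,0,0,0]' 40 >/dev/null; python3 st.py
python3 -m crank '[4.5,0,0,0,-0.01, 4.5,0,0,0,-0.01, 4.5,0,0,0,-0.01, 4.5,0,0,0,-0.01, 4.5,0,0,0,-0.01, 4.5,0,0,0,-0.01, 4.5,0,0,0,0, 4.5,0,0,0,0]' 40 >/dev/null; python3 st.py
```

```text
yaw 0.8621 tau [-0.125  0.101 -0.264] F [-0.4 -0.3  4.5] j6 41.75 t 9.3
yaw 0.9224 tau [-0.097  0.094 -0.251] F [-0.6 -0.3  5.2] j6 38.3 t 9.9667
yaw 0.9826 tau [-0.15   0.083 -0.117] F [ 0.5 -1.2  5.4] j6 34.84 t 10.6333
```

```bash
python3 -m crank '[4.5,0,0,0,-0.01, 4.5,0,0,0,-0.01, 4.5,0,0,0,-0.01, 4.5,0,0,0,-0.01, 4.5,0,0,0,-0.01, 4.5,0,0,0,-0.01, 4.5,0,0,0,0, 4.5,0,0,0,0]' 40 >/dev/null; python3 st.py
python3 -m crank '[4.5,0,0,0,-0.01, 4.5,0,0,0,-0.01, 4.5,0,0,0,-0.01, 4.5,0,0,0,-0.01, 4.5,0,0,0,-0.01, 4.5,0,0,0,-0.01, 4.5,0,0,0,0, 4.5,0,0,0,0]' 40 >/dev/null; python3 st.py
python3 -m crank '[4.5,0,0,0,-0.01, 4.5,0,0,0,-0.01, 4.5,0,0,0,-0.01, 4.5,0,0,0,-0.01, 4.5,0,0,0,-0.01, 4.5,0,0,0,-0.01, 4.5,0,0,0,0, 4.5,0,0,0,0]' 40 >/dev/null; python3 st.py
```

```text
yaw 1.0429 tau [-0.168  0.061 -0.04 ] F [-0.1 -1.8  4.7] j6 31.4 t 11.3
yaw 1.1031 tau [-0.169  0.11   0.139] F [ 0.6 -1.4  5.6] j6 27.95 t 11.9667
yaw 1.1634 tau [-0.248  0.054  0.265] F [ 1.4 -2.   5.2] j6 24.5 t 12.6333
```

```bash
python3 -m crank '[4.5,0,0,0,-0.01, 4.5,0,0,0,-0.01, 4.5,0,0,0,-0.01, 4.5,0,0,0,-0.01, 4.5,0,0,0,-0.01, 4.5,0,0,0,-0.01, 4.5,0,0,0,0, 4.5,0,0,0,0]' 40 >/dev/null; python3 st.py
python3 -m crank '[4.5,0,0,0,-0.01, 4.5,0,0,0,-0.01, 4.5,0,0,0,-0.01, 4.5,0,0,0,-0.01, 4.5,0,0,0,-0.01, 4.5,0,0,0,-0.01, 4.5,0,0,0,0, 4.5,0,0,0,0]' 40 >/dev/null; python3 st.py
```

```text
yaw 1.2222 tau [-0.267 -0.079 -0.247] F [ 1.2 -3.2  6.2] j6 21.11 t 13.3
yaw 1.2826 tau [-0.31  -0.077 -0.167] F [ 2.3 -2.   6. ] j6 17.66 t 13.9667
```

```bash
python3 -m crank '[4.5,0,0,0,-0.01, 4.5,0,0,0,-0.01, 4.5,0,0,0,-0.01, 4.5,0,0,0,-0.01, 4.5,0,0,0,-0.01, 4.5,0,0,0,-0.01, 4.5,0,0,0,0, 4.5,0,0,0,0]' 40 >/dev/null; python3 st.py
python3 -m crank '[4.5,0,0,0,-0.01, 4.5,0,0,0,-0.01, 4.5,0,0,0,-0.01, 4.5,0,0,0,-0.01, 4.5,0,0,0,-0.01, 4.5,0,0,0,-0.01, 4.5,0,0,0,0, 4.5,0,0,0,0]' 40 >/dev/null; python3 st.py
python3 -m crank '[4.5,0,0,0,-0.01, 4.5,0,0,0,-0.01, 4.5,0,0,0,-0.01, 4.5,0,0,0,-0.01, 4.5,0,0,0,-0.01, 4.5,0,0,0,-0.01, 4.5,0,0,0,0, 4.5,0,0,0,0]' 40 >/dev/null; python3 st.py
```

```text
yaw 1.3428 tau [-0.306 -0.101 -0.01 ] F [ 2.8 -3.1  5.1] j6 14.21 t 14.6333
yaw 1.4031 tau [-0.347 -0.206  0.112] F [ 3.8 -3.   5.3] j6 10.76 t 15.3
yaw 1.4633 tau [-0.352 -0.29   0.141] F [ 4.  -3.4  5. ] j6 7.31 t 15.9667
```

```bash
python3 -m crank '[4.5,0,0,0,-0.01, 4.5,0,0,0,-0.01, 4.5,0,0,0,-0.01, 4.5,0,0,0,-0.01, 4.5,0,0,0,-0.01, 4.5,0,0,0,-0.01, 4.5,0,0,0,0, 4.5,0,0,0,0]' 40 >/dev/null; python3 st.py
python3 -m crank '[4.5,0,0,0,-0.01, 4.5,0,0,0,-0.01, 4.5,0,0,0,-0.01, 4.5,0,0,0,-0.01, 4.5,0,0,0,-0.01, 4.5,0,0,0,-0.01, 4.5,0,0,0,0, 4.5,0,0,0,0]' 40 >/dev/null; python3 st.py
```

```text
yaw 1.5235 tau [-0.406 -0.264  0.337] F [ 4.6 -4.6  5.2] j6 3.86 t 16.6333
yaw 1.5806 tau [-0.408 -0.462 -1.001] F [ 3.1 -3.7  4.6] j6 0.54 t 17.3
```

The resistance at -1.0 N m, against clicks of about 0.3, is the cushioned end stop. Three rests lie behind it. I ease off the stop, then count back clockwise.

```bash
python3 -m crank '[4.5,0,0,0,0.02, 4.5,0,0,0,0.02, 4.5,0,0,0,0, 4.5,0,0,0,0, 4.5,0,0,0,0, 4.5,0,0,0,0, 4.5,0,0,0,0, 4.5,0,0,0,0]' 40 >/dev/null; python3 st.py
python3 -m crank '[4.5,0,0,0,0.02, 4.5,0,0,0,0.02, 4.5,0,0,0,0.02, 4.5,0,0,0,0.02, 4.5,0,0,0,0.02, 4.5,0,0,0,0, 4.5,0,0,0,0, 4.5,0,0,0,0]' 40 >/dev/null; python3 st.py
python3 -m crank '[4.5,0,0,0,0.02, 4.5,0,0,0,0.02, 4.5,0,0,0,0.02, 4.5,0,0,0,0.02, 4.5,0,0,0,0.02, 4.5,0,0,0,0.02, 4.5,0,0,0,0.02, 4.5,0,0,0,0]' 40 >/dev/null; python3 st.py
python3 -m crank '[4.5,0,0,0,0.02, 4.5,0,0,0,0.02, 4.5,0,0,0,0.02, 4.5,0,0,0,0.02, 4.5,0,0,0,0.02, 4.5,0,0,0,0, 4.5,0,0,0,0, 4.5,0,0,0,0]' 40 >/dev/null; python3 st.py
```

```text
yaw 1.5423 tau [-0.458 -0.405 -0.166] F [ 4.9 -3.   5.5] j6 2.77 t 17.9667
yaw 1.443 tau [-0.417 -0.242  0.098] F [ 3.3 -3.3  6.4] j6 8.47 t 18.6333
yaw 1.3014 tau [-0.42  -0.27  -0.191] F [ 2.7 -2.4  5.9] j6 16.58 t 19.3
yaw 1.2028 tau [-0.328 -0.15   0.008] F [ 1.9 -2.7  6.2] j6 22.24 t 19.9667
```

```bash
python3 -m crank '[4.5,0,0,0,0.02, 4.5,0,0,0,0.02, 4.5,0,0,0,0.02, 4.5,0,0,0,0.02, 4.5,0,0,0,0.02, 4.5,0,0,0,0, 4.5,0,0,0,0, 4.5,0,0,0,0]' 40 >/dev/null; python3 st.py
python3 -m crank '[4.5,0,0,0,0.025, 4.5,0,0,0,0.025, 4.5,0,0,0,0.025, 4.5,0,0,0,0.025, 4.5,0,0,0,0.025, 4.5,0,0,0,0.025, 4.5,0,0,0,0.02, 4.5,0,0,0,0]' 40 >/dev/null; python3 st.py
python3 -m crank '[4.5,0,0,0,0.02, 4.5,0,0,0,0.02, 4.5,0,0,0,0.02, 4.5,0,0,0,0.02, 4.5,0,0,0,0.02, 4.5,0,0,0,0, 4.5,0,0,0,0, 4.5,0,0,0,0]' 40 >/dev/null; python3 st.py
python3 -m crank '[4.5,0,0,0,0.02, 4.5,0,0,0,0.02, 4.5,0,0,0,0.02, 4.5,0,0,0,0.02, 4.5,0,0,0,0.02, 4.5,0,0,0,0, 4.5,0,0,0,0, 4.5,0,0,0,0]' 40 >/dev/null; python3 st.py
```

```text
yaw 1.103 tau [-0.363 -0.081  0.063] F [ 1.6 -2.3  7. ] j6 27.96 t 20.6333
yaw 0.9313 tau [-0.264 -0.004 -0.286] F [ 1.4 -1.3  8.2] j6 37.79 t 21.3
yaw 0.8335 tau [-0.061  0.072  0.302] F [ 0.6 -0.7  8.2] j6 43.41 t 21.9667
yaw 0.7332 tau [-0.024  0.185  0.124] F [-0.4 -1.4  8.4] j6 49.15 t 22.6333
```

```bash
python3 -m crank '[4.5,0,0,0,0.02, 4.5,0,0,0,0.02, 4.5,0,0,0,0.02, 4.5,0,0,0,0.02, 4.5,0,0,0,0.02, 4.5,0,0,0,0.02, 4.5,0,0,0,0, 4.5,0,0,0,0]' 40 >/dev/null; python3 st.py
python3 -m crank '[4.5,0,0,0,0.01, 4.5,0,0,0,0.02, 4.5,0,0,0,0.02, 4.5,0,0,0,0.02, 4.5,0,0,0,0.02, 4.5,0,0,0,0, 4.5,0,0,0,0, 4.5,0,0,0,0]' 40 >/dev/null; python3 st.py
python3 -m crank '[4.5,0,0,0,0.01, 4.5,0,0,0,0.01, 4.5,0,0,0,0.01, 4.5,0,0,0,0.01, 4.5,0,0,0,0, 4.5,0,0,0,0, 4.5,0,0,0,0, 4.5,0,0,0,0]' 40 >/dev/null; python3 st.py
```

```text
yaw 0.6126 tau [-0.069  0.158 -0.145] F [-1.1 -0.6  9. ] j6 56.06 t 23.3
yaw 0.5224 tau [-0.061  0.164 -0.293] F [-2.   0.2  9.1] j6 61.23 t 23.9667
yaw 0.4822 tau [-0.013  0.233 -0.354] F [-2.   0.8  8.7] j6 63.52 t 24.6333
```

```bash
python3 -m crank '[4.5,0,0,0,0.01, 4.5,0,0,0,0.01, 4.5,0,0,0,0.01, 4.5,0,0,0,0, 4.5,0,0,0,0, 4.5,0,0,0,0, 4.5,0,0,0,0, 4.5,0,0,0,0]' 40 >/dev/null; python3 st.py
```

```text
yaw 0.4524 tau [-0.008  0.191 -0.322] F [-1.7  0.8  8.2] j6 65.23 t 25.3
```

```bash
python3 -m crank '[4.5,0,0,0,0.01, 4.5,0,0,0,0.01, 4.5,0,0,0,0, 4.5,0,0,0,0, 4.5,0,0,0,0, 4.5,0,0,0,0, 4.5,0,0,0,0, 4.5,0,0,0,0]' 40 >/dev/null; python3 st.py
```

```text
yaw 0.4335 tau [0.266 0.28  0.27 ] F [-1.6  0.6  8.5] j6 66.33 t 25.9667
```

The torque flips sign between yaw 0.452 and 0.434, so the third rest is there. Release the knob and lift clear.

```bash
python3 -m crank '[4.5,0,0,0,-0.01, 4.5,0,0,0,0, 8.5,0,0,0,0, 8.5,0,0,0,0, 8.5,0,0,0,0, 8.5,0,0,0,0, 8.5,0,0,0,0, 8.5,0,0,0,0]' 40;  python3 st.py
python3 -m crank '[8.5,0,0,0,0, 8.5,0,0,0,0, 8.5,0,0,-1,0, 8.5,0,0,-2,0, 8.5,0,0,-2.5,0, 8.5,0,0,-2.5,0, 8.5,0,0,-2.5,0, 8.5,0,0,-2,0]' 40;  python3 st.py
```

```text
time_s: 26.63
position: [0.5207, 0.128, 0.0742]
tool_rot: [[0.904, 0.428, -0.0], [0.428, -0.904, 0.0], [-0.0, -0.0, -1.0]]
ft_force: [0.4, 1.0, -0.6]
grip_width: 0.0847
gripper_force: 0.0
yaw 0.4428 tau [-0.04  -0.042 -0.004] F [ 0.4  1.  -0.6] j6 65.78 t 26.6333
time_s: 27.3
position: [0.5209, 0.128, 0.2022]
tool_rot: [[0.904, 0.429, 0.002], [0.429, -0.904, 0.0], [0.002, 0.001, -1.0]]
ft_force: [0.2, -0.7, -0.4]
grip_width: 0.0847
gripper_force: 0.0
yaw 0.4428 tau [ 0.009 -0.03  -0.013] F [ 0.2 -0.7 -0.4] j6 65.78 t 27.3
```

```bash
python3 -m crank '[4,-0.64,2.68,0,0, 0,-0.64,2.68,0,0, 0,-0.64,2.68,0,0, 0,-0.64,2.68,0,0, 0,-0.64,2.68,0,0, 0,-0.64,2.68,0,0, 0,-0.64,2.68,0,0, 0,-0.64,2.68,0,0]' 30
python3 -m crank '[0,0,0,0,0, 0,0,0,0,0, 0,0,0,2,0, 0,0,0,2,0, 0,0,0,2,0, 0,0,0,2,0, 0,0,0,1,0, 0,0,0,0,0]' 30
python3 - <<'E'
from h import *
im=[]
for n,(x,y) in(("top",(240,150)),("side",(210,140))):
    p=optics.get_image(n); im.append(cv2.resize(p["color"][y:y+150,x:x+200,::-1],None,fx=2,fy=2,interpolation=cv2.INTER_CUBIC))
cv2.imwrite("pics/c.png",np.hstack(im))
E
```

```text
time_s: 27.97
position: [0.5664, -0.089, 0.2002]
tool_rot: [[0.904, 0.428, 0.001], [0.428, -0.904, -0.0], [0.0, 0.0, -1.0]]
ft_force: [0.1, 0.7, 0.5]
grip_width: 0.0
gripper_force: 0.0
time_s: 28.63
position: [0.5654, -0.0864, 0.1078]
tool_rot: [[0.903, 0.429, -0.004], [0.429, -0.903, 0.002], [-0.003, -0.003, -1.0]]
ft_force: [-0.5, -0.7, -0.1]
grip_width: -0.0
gripper_force: 0.0
```

View pics/c.png

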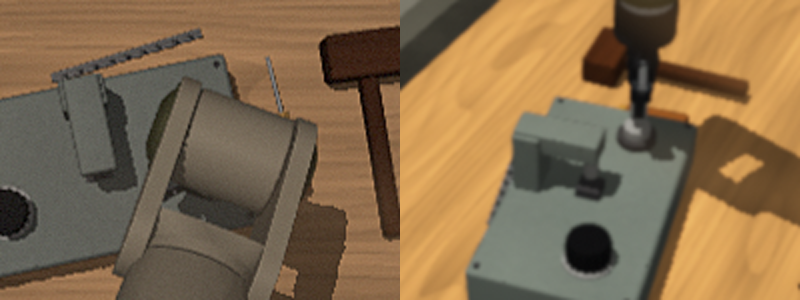

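In the side half of the picture, the closed fingertips at about (638,115) stand right over the plunger at about (636,132), and the knob is clear. Now I press.

```bash
python3 -m crank '[0,0,0,0.6,0, 0,0,0,0.5,0, 0,0,0,0.4,0, 0,0,0,0.3,0, 0,0,0,0.3,0, 0,0,0,0.2,0, 0,0,0,0,0, 0,0,0,0,0]' 30
```

```text
time_s: 29.4
position: [0.5666, -0.0876, 0.0869]
tool_rot: [[0.904, 0.428, 0.001], [0.428, -0.904, -0.0], [0.001, 0.001, -1.0]]
ft_force: [-1.6, 0.9, 7.8]
grip_width: 0.0001
gripper_force: 3.6
```

```bash
python3 -m crank '[0,0,0,0.1,0, 0,0,0,0.1,0, 0,0,0,0.1,0, 0,0,0,0.1,0, 0,0,0,0.05,0, 0,0,0,0,0, 0,0,0,0,0, 0,0,0,0,0]' 30
```

```text
time_s: 30.07
position: [0.5668, -0.0878, 0.0857]
tool_rot: [[0.903, 0.429, 0.004], [0.429, -0.903, -0.002], [0.003, 0.003, -1.0]]
ft_force: [-10.0, 4.0, 32.8]
grip_width: 0.0001
gripper_force: 16.6
```

Force rises steeply, from 8 to 33 N in about 1 mm, so the plunger is bottomed. I check its travel on the way up.

```bash
python3 -m crank '[0,0,0,-0.1,0, 0,0,0,-0.1,0, 0,0,0,-0.1,0, 0,0,0,-0.1,0, 0,0,0,-0.1,0, 0,0,0,0,0, 0,0,0,0,0, 0,0,0,0,0]' 30
python3 -m crank '[0,0,0,-0.1,0, 0,0,0,-0.1,0, 0,0,0,-0.1,0, 0,0,0,-0.1,0, 0,0,0,0,0, 0,0,0,0,0, 0,0,0,0,0, 0,0,0,0,0]' 30
python3 -m crank '[0,0,0,-0.1,0, 0,0,0,-0.1,0, 0,0,0,-0.1,0, 0,0,0,0,0, 0,0,0,0,0, 0,0,0,0,0, 0,0,0,0,0, 0,0,0,0,0]' 30
```

```text
time_s: 30.73
position: [0.5666, -0.0877, 0.0875]
tool_rot: [[0.904, 0.428, 0.001], [0.428, -0.904, -0.0], [0.001, 0.001, -1.0]]
ft_force: [-1.6, 1.3, 7.5]
grip_width: -0.0001
gripper_force: 3.5
time_s: 31.4
position: [0.5666, -0.0877, 0.091]
tool_rot: [[0.904, 0.428, 0.001], [0.428, -0.904, -0.0], [0.001, 0.0, -1.0]]
ft_force: [0.1, 0.7, 4.8]
grip_width: 0.0003
gripper_force: 2.5
time_s: 32.07
position: [0.5665, -0.0877, 0.0938]
tool_rot: [[0.904, 0.428, 0.0], [0.428, -0.904, -0.0], [0.0, 0.0, -1.0]]
ft_force: [2.3, 1.0, 3.1]
grip_width: -0.0002
gripper_force: 1.7
```

The spring law (0.56 N/mm) puts the up position at about z 0.0955 and the lowest point at about 0.0857, a full stroke. Lift clear and check.

```bash
python3 -m crank '[0,0,0,-0.5,0, 0,0,0,-1.5,0, 0,0,0,-2,0, 0,0,0,-2,0, 0,0,0,-2,0, 0,0,0,-2,0, 0,0,0,-1,0, 0,0,0,0,0]' 30
python3 -m crank '[0,0,0,0,0, 0,0,0,0,0, 0,0,0,0,0, 0,0,0,0,0, 0,0,0,0,0, 0,0,0,0,0, 0,0,0,0,0, 0,0,0,0,0]' 30
python3 - <<'E'
from h import *
p=optics.get_image("side");cv2.imwrite("pics/d.png",p["color"][:,:,::-1])
E
```

```text
time_s: 32.73
position: [0.5667, -0.088, 0.2056]
tool_rot: [[0.904, 0.428, 0.003], [0.428, -0.904, -0.001], [0.002, 0.002, -1.0]]
ft_force: [-0.4, 0.2, -0.2]
grip_width: 0.0002
gripper_force: 0.0
time_s: 33.4
position: [0.5664, -0.0876, 0.2037]
tool_rot: [[0.904, 0.429, -0.0], [0.429, -0.904, 0.0], [-0.0, -0.0, -1.0]]
ft_force: [0.5, -0.0, -0.0]
grip_width: 0.0002
gripper_force: 0.0
```

View pics/d.png

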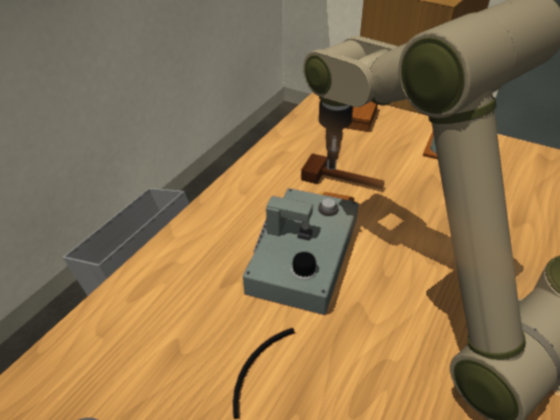

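The plunger is up at (328,203), the gripper is clear above it, and the guard at (262,365) and mallet at (340,172) are where they were. I hand the job in.

```bash
python3 -c "
from rig import env
print(env.close_job())"
```

```text
the job is handed in; nothing more can be done
None
```

I turned the selector to its end stop, brought it clockwise three clicks and let go, then pushed the plunger fully down and let it come back up; the job is handed in, but no verdict was returned.

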